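# Gauge a brass flat bar in the bench micrometer

### The job

Gauge the brass flat bar in the bench micrometer: lay it between the guide rails and slide it gently, under the spindle, fully home against the stop at the back. Then turn the ratchet cap on top clockwise (seen from above), without forcing the spindle, until the spindle closes on the bar and the cap slips; let it slip by about an eighth of a turn, less than a quarter turn in all, and let go, leaving the bar home and clamped. Leave the other things on the bench alone.

Things in the scene. Friction and masses are not known exactly. Their poses are not given: they have to be found in the camera images.
- bar: loose brass flat bar, 170 mm long, 14 mm wide and of unknown thickness, 7 to 9 mm, about 0.15 kg, lying flat on the worktop; origin at the centre of its underside, x along its length, z up. Both ends are alike; either may go in first.
- gauge: grey bench micrometer fixed to the worktop, base 155 x 70 x 12 mm; origin on the worktop under the spindle axis; z up, x the way the bar is pushed in (open mouth at -x, column at +x). A bar fully home lies along x with its nose at x = +30 mm, its centre at -55 mm, its outer part overhanging. The fixed arm over the anvil spans z 60 to 78 mm, x -14 to +60 mm, 28 mm wide.
- anvil (a point): point on the anvil under the spindle, 30 mm above the worktop, flush with the top of a steel rest 36 mm wide that runs from x = -80 to +30 mm (gauge axes). On the rest two guide rails, 4 mm high and 17 mm apart inside, run from x = -47 to -13 mm, their flared ends out to x = -55 mm.
- stop: steel stop plate on the front of the gauge's column, 20 mm wide, from 0.5 to 16.5 mm above the rest, 4 mm thick; origin at its lower edge's centre, its front face 2 mm in front of that (gauge x = +30 mm). Not to be pressed with more than about 20 N (25 N at most).
- spindle: non-turning steel spindle rod, 8 mm in diameter, that comes straight down on the anvil; origin at the centre of its flat lower tip, 14 to 21 mm above the rest at the start. It carries the thimble (aluminium, 20 mm in diameter, 42 to 66 mm above the tip) and the ratchet cap; all go up and down together. The ratchet presses it on the bar with about 22 N; never more than 45 N.
- ratchet_grip (a point): centre of the ratchet cap, 77 mm above the spindle's tip: dark steel knurled cap, 26 mm in diameter, 20 mm high, the topmost part of the micrometer. Turned clockwise from above it takes the thimble along (0.05 N m), which screws spindle, thimble and cap down 20 mm a turn; counter-clockwise raises them. An axial push of some 16 N on the cap can also drive the screw.
- ratchet (a joint): angle in rad by which the cap has slipped on the thimble, clockwise from above positive; 0 at the start and as long as the cap takes the thimble along. Once the spindle bears on the bar, thimble and spindle stop and the cap slips at 0.12 N m, no longer going down.
- wax_tube: bystander: upright green wax tube, 26 mm in diameter, 60 mm high; origin at the centre of its underside
- glass_dish: bystander: glass dish, 84 mm in diameter, 47 mm high; origin at the centre of its underside
- collet_3: bystander: steel collet lying down, 17 x 50 x 17 mm; origin at the centre of its underside
- matchbox: bystander: matchbox lying flat, 38 x 56 x 15 mm; origin at the centre of its underside
Mind the look-alikes: they are no part of the job. Of the things like the bar, leave any that is turquoise; of the rest the larger one is meant.

How it is judged:
By the outcome, as a careful person would: the job done as asked, in the order asked, and still so for the second after the job is handed in, with the robot touching nothing.
It also fails if it takes over 72 s, if anything falls off the work surface, if the arm or the gripper's body presses on something with over 40 N, if the wrist force passes 120 N, or if a joint passes its speed limit or range.

### The arm

A 7-joint arm with a two-finger parallel gripper is mounted at the origin on a cart in front of the work surface, level with it; the furniture and walls round the work are solid. World frame = base frame: x ahead of the robot, y to its left, z up, the work surface at z = 0. Lengths are in mm, angles in rad, forces in N, time in s.
With the tool pointing down it reaches from about 400 to 875 mm from the base axis. Payload 19.3 kg.
Tool frame: the origin (TCP) lies at the very end of the fingers, on their centre line; the grasp point (between the pads) lies 19 mm behind it (grip_point_offset is the z of the grasp point in the tool frame, in mm); z points along the fingers, y is the line along which they close (so a half turn about z gives the same grasp; the last joint's range is limited). The gripper opens to 85 mm and grips with 20 to 120 N. Pads are 22 mm wide; open, the fingers measure 114 mm over their backs; the gripper's body (76 mm by 85 mm) begins 54 mm behind the grasp point. The pads swing forward as they close: fully open they stand 13 mm farther back than shut.
Start: joints at [1.182, 0.521, -0.036, 1.599, 0.021, 1.021, -0.113], TCP at [195.864, -593.508, 231.291] pointing down, gripper open.
Joint ranges: [-2.91, 2.91], [-0.3, 2.13], [-1.5, 1.42], [0.17, 2.43], [-1.26, 4.41], [0.16, 1.93], [-2.52, 2.52]. Speed limits (rad/s): [1.89, 1.89, 2.39, 2.39, 3.01, 3.01, 3.01].

### API

Orientations are given as a 3x3 rotation matrix whose columns are the frame's x, y, z axes.
In Python, from workcell import movep, movel, goto_joints, open_gripper, clamp, wait, inverse_kinematics, read_state, camera, PlanningError, finish_job, grip_point_offset gives the robot as it stands. Calls block until the motion is done:
- movep(position, orientation): joint-space move of the TCP to a pose.
- movel(position, frame=None, max_speed=150, guard=None): straight line of the TCP; frame=None keeps the orientation; max_speed is the mean speed in mm/s. With guard (N) it stops when the force on the tool has changed by that much, and returns True; else False.
- goto_joints(angles): joint-space move.
- open_gripper() and clamp(): open the fingers fully, or close them until they stop; the grip force is fixed at half the most.
- wait(seconds).
- inverse_kinematics(position, orientation): joint angles nearest the present ones, or None.
- read_state(): the state.
- camera(name): name is "scene" or "top" or "wrist"; returns a dict with "image" (420x560x3 uint8, blue, green, red), "range_z" (420x560 float32, mm along the optical axis (not along the pixel's ray), 0 where there is no reading), "fx", "fy", "cx", "cy" (pixels), "cam_to_world" (4x4, takes a point from camera to world coordinates). Camera axes: x right, y up, looking along -z (the intrinsics and any distortion apply to the point x, -y, -z); pixel columns grow to the right and rows downward; lengths in mm; the calibration is good to about 2 mm. A picture is of the moment at which its call begins.
A pose or a line that the arm cannot do raises PlanningError and nothing moves.
- finish_job(): hands the job in; it is judged then, once.
The state is a dict: "time": time; "qpos": joint angles; "qvel": joint speeds; "joint_efforts": joint torques, N m; "eef_pos": TCP position; "tool_rot": TCP orientation; "ft_force": force on the tool from outside, world axes, zero at the start; "torque": the same for the moment, N m; "finger_gap": finger opening in mm; "gripper_force": force on a finger pad.
Only numpy, scipy, OpenCV 4.12 (cv2) and the standard library are available. Lean on these libraries where they do the work, as an engineer would, in place of code of your own. Each camera call takes 0.05 s, during which the arm holds its last target. There are 200 camera calls.

## Working session

There is one attempt and no reset: what is moved stays moved. The work goes in short steps, each a Python script; the robot and the scene stay as the last script left them, time stands still between calls to the robot, and variables do not carry over. Pictures are saved under pics/ and viewed, at most 10 in all, crops included, and the job is handed in when it is done.

```bash
mkdir -p pics; ls
python3 - <<'E'
from workcell import *
import cv2,numpy as np
s=read_state();print(s['time'],s['eef_pos'],s['tool_rot'],s['finger_gap'],grip_point_offset)
for n in ['scene','top']:
    c=camera(n);cv2.imwrite(f'pics/{n}0.png',c['image']);np.savez(f'{n}0.npz',**c)
    print(n,c['fx'],c['cx'],c['cy'],np.round(c['cam_to_world'],3).tolist())
E
```

```text
pics
0.0 [ 195.76327646 -593.19258155  230.73020212] [[ 9.49622446e-01  3.13396000e-01 -3.96356241e-04]
 [ 3.13396247e-01 -9.49621854e-01  1.06144061e-03]
 [-4.37373057e-05 -1.13218439e-03 -9.99999358e-01]] 85.4959027631615 -18.700000000000003
scene 399.6625815634363 278.4499784279047 210.59579164331822 [[-0.743, 0.455, -0.49, 146.058], [-0.669, -0.51, 0.541, 399.975], [-0.004, 0.73, 0.684, 684.766], [0.0, 0.0, 0.0, 1.0]]
top 423.48684926947953 270.48728238340817 207.22353548467615 [[-0.021, 0.997, -0.074, 501.905], [-1.0, -0.021, -0.0, -82.922], [-0.002, 0.074, 0.997, 1018.458], [0.0, 0.0, 0.0, 1.0]]
```

View pics/scene0.png

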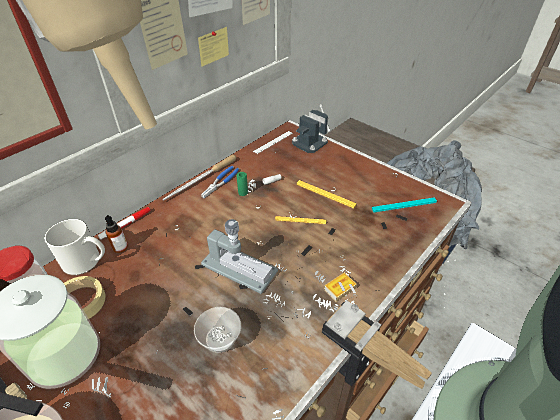

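View pics/top0.png

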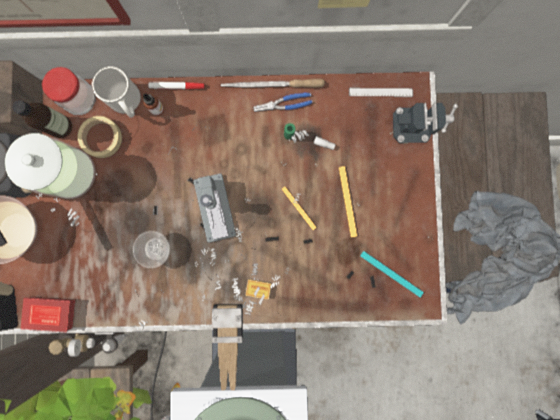

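The scene picture shows the gauge at about (235,255), its column to the left and mouth towards the lower right. The top picture shows the gauge at (214,208), the large brass bar at (347,202), a smaller one at (299,208) and the turquoise one at (391,274). Next I compute coarse poses.

```bash
cat > h.py <<'E'
from workcell import *
import cv2,numpy as np
def pts(c):
    "world point for every pixel, from the range image"
    h,w=c['range_z'].shape;u,v=np.meshgrid(np.arange(w),np.arange(h));d=c['range_z'].astype(float)
    p=np.stack([(u-c['cx'])/c['fx']*d,-(v-c['cy'])/c['fy']*d,-d],-1)
    M=np.array(c['cam_to_world']);return p@M[:3,:3].T+M[:3,3]
def ray(c,uv,z):
    "world points on plane z for pixels uv (N,2)"
    uv=np.atleast_2d(np.asarray(uv,float));M=np.array(c['cam_to_world'])
    r=np.c_[(uv[:,0]-c['cx'])/c['fx'],-(uv[:,1]-c['cy'])/c['fy'],-np.ones(len(uv))]@M[:3,:3].T
    return M[:3,3]+r*((z-M[2,3])/r[:,2])[:,None]
def rect(p):
    "min-area rectangle of points: centre, long, short side, direction of the long axis (rad, +-pi/2)"
    r=cv2.minAreaRect(np.asarray(p[:,:2],np.float32));b=cv2.boxPoints(r);e=[b[1]-b[0],b[2]-b[1]]
    e.sort(key=lambda a:-np.hypot(*a));a=np.arctan2(e[0][1],e[0][0]);a=(a+np.pi/2)%np.pi-np.pi/2
    return np.array(r[0]),np.hypot(*e[0]),np.hypot(*e[1]),a
def brass(c):
    hsv=cv2.cvtColor(c['image'],cv2.COLOR_BGR2HSV);m=cv2.inRange(hsv,(18,120,120),(33,255,255))
    cs,_=cv2.findContours(m,cv2.RETR_EXTERNAL,cv2.CHAIN_APPROX_NONE);return sorted([k[:,0] for k in cs],key=lambda k:-cv2.contourArea(k))
def down(a):
    "tool pointing down, closing line (y) at right angles to direction a; tool x along a"
    c,s=np.cos(a),np.sin(a);return np.array([[c,s,0],[s,-c,0],[0,0,-1.]])
E
python3 - <<'E'
from h import *
c=dict(np.load('top0.npz'));P=pts(c)
for k in brass(c)[:4]: print(k.mean(0),rect(ray(c,k,8)))
roi=np.zeros(P.shape[:2],bool);roi[165:255,180:250]=1
for lo,hi in [(9,15),(27,34),(70,82),(100,150)]:
    m=roi&(P[...,2]>lo)&(P[...,2]<hi)
    if m.sum()>4: print(lo,m.sum(),rect(P[m]),np.median(P[m],0))
for k in [(150,248),(290,130),(259,289),(320,141)]: print(k,P[k[1],k[0]])
s=read_state();print(np.linalg.norm(s['eef_pos'][:2]))
E
```

```text
[347.5033557  201.24161074] (array([ 587.91400146, -267.17086792]), np.float32(171.46443), np.float32(16.764984), np.float32(0.13821518))
[124.08955224 400.91044776] (array([133.22416687, 267.82546997]), np.float32(48.51871), np.float32(34.807163), np.float32(-0.1675942))
[258.25       288.85344828] (array([383.60339355, -48.65792084]), np.float32(53.592117), np.float32(35.6783), np.float32(1.3724035))
[304.65517241 215.89655172] (array([ 554.94714355, -163.71867371]), np.float32(77.75432), np.float32(12.175502), np.float32(0.63586557))
9 777 (array([567.80316162,  29.26508331]), np.float32(185.05865), np.float32(119.0666), np.float32(0.14588487)) [572.02632909  39.40630938  12.03180566]
27 481 (array([569.54058838,  49.72980499]), np.float32(127.09238), np.float32(36.251266), np.float32(0.21102321)) [545.64177724  42.97350321  30.40020369]
70 275 (array([608.43652344,  57.13511276]), np.float32(74.03613), np.float32(29.202774), np.float32(0.24771214)) [619.72663415  57.65751774  78.1323025 ]
100 142 (array([585.54956055,  53.1653595 ]), np.float32(26.409096), np.float32(25.163929), np.float32(0.74684155)) [585.28123017  51.93881609 134.53373801]
(150, 248) [485.63449139 206.56007934   4.83189947]
(290, 130) [ 760.53428341 -133.39952317   19.50856207]
(259, 289) [385.29110593 -51.89289735  19.47247136]
(320, 141) [ 732.44325579 -204.60342197   18.64297406]
624.7081731432355
```

Run:
```python
from h import *
a=0.22
movep([540,43,320],down(a)); c=camera('wrist');np.savez('w1.npz',**c);cv2.imwrite('pics/w1.png',c['image'])
M=c['cam_to_world'];print(np.round(M,3).tolist(),c['fx'],read_state()['time'],read_state()['qpos'])
movep([588,-267,200],down(.138)); c=camera('wrist');np.savez('w2.npz',**c);cv2.imwrite('pics/w2.png',c['image'])
for k in brass(c)[:3]: print(k.mean(0),rect(ray(c,k,8)))
P=pts(c)
k=brass(c)[0];m=np.zeros(P.shape[:2],np.uint8);cv2.fillPoly(m,[k],1);m=cv2.erode(m,np.ones((5,5)))>0
print('barz',np.median(P[m],0)); b=~cv2.dilate(m.astype(np.uint8),np.ones((25,25))).astype(bool);print('table',np.percentile(P[b][:,2],[10,50,90]))
print(read_state()['time'],read_state()['qpos'])
```

```text
[[0.219, 0.923, 0.317, 622.728], [-0.976, 0.207, 0.071, 59.763], [-0.0, -0.325, 0.946, 462.307], [0.0, 0.0, 0.0, 1.0]] 373.78344622396844 2.7333 [ 0.24980044  0.34651094 -0.57572418  1.68426456  0.20220084  1.1709398
 -1.72979039]
[ 48.0210084  339.56302521] (array([377.67111206, -46.62829971]), np.float32(54.39638), np.float32(35.94659), np.float32(1.3818027))
[176.38931298 198.2519084 ] (array([ 557.00518799, -172.33688354]), np.float32(71.594025), np.float32(2.4370682), np.float32(0.6233443))
[133.98630137 132.75342466] (array([ 612.855896  , -131.62164307]), np.float32(35.42775), np.float32(2.0983691), np.float32(0.63053834))
barz [387.84156653 -56.62594126  15.8024557 ]
table [-1.22381109e+00  1.24588627e-01  2.45045840e+02]
4.05 [ 0.59517848  0.61086177 -0.40649265  1.55727622  0.26743287  1.02770699
 -1.31459428]
```

View pics/w1.png

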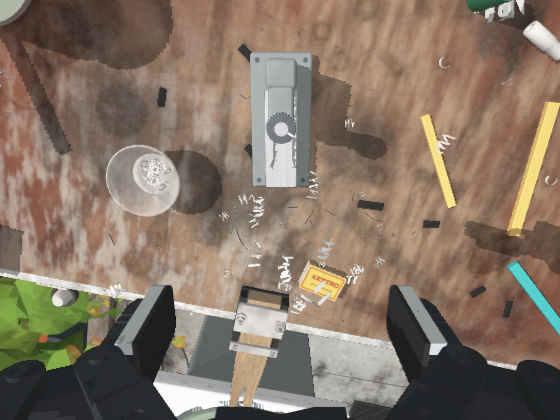

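View pics/w2.png

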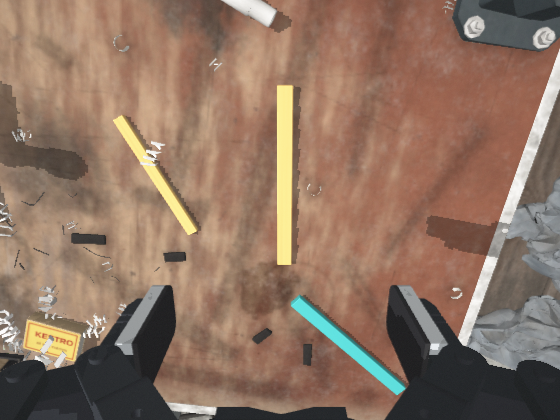

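w1 shows the gauge base with corners (250,53) to (311,187) and the cap at (282,128). w2 shows the bar running from (285,86) to (284,265), pale yellow and clear of its neighbours.

Run:
```python
from h import *
c=dict(np.load('w2.npz'));P=pts(c)
hsv=cv2.cvtColor(c['image'],cv2.COLOR_BGR2HSV);print(hsv[180,285],hsv[150,290])
m=cv2.inRange(hsv,(20,80,150),(34,255,255));m[:, :240]=0;m[:,330:]=0;m[290:]=0
k=max(cv2.findContours(m,0,1)[0],key=cv2.contourArea)[:,0]
print('bar',rect(ray(c,k,8)))
e=cv2.erode(m,np.ones((5,5)))>0;b=cv2.dilate(m,np.ones((15,15)))>0;b2=(cv2.dilate(m,np.ones((41,41)))>0)&~b
print('z',np.median(P[e][:,2]),np.median(P[b2][:,2]))
c=dict(np.load('w1.npz'));P=pts(c);roi=np.zeros(P.shape[:2],bool);roi[40:200,238:325]=1
for lo,hi in [(9,15),(27,33),(33,37),(74,82),(110,140)]:
    q=roi&(P[...,2]>lo)&(P[...,2]<hi);n,l,st,_=cv2.connectedComponentsWithStats(q.astype(np.uint8))
    if lo in(9,): q=q
    if q.sum()>4: print(lo,q.sum(),rect(P[q]),np.median(P[q],0))
```

```text
[ 26 104 253] [ 25 104 253]
bar (array([ 587.89691162, -269.42349243]), np.float32(169.00351), np.float32(13.224181), np.float32(0.1391381))
z 7.9692458261640695 -0.06628160660790172
9 3954 (array([569.64556885,  52.18830109]), np.float32(171.90785), np.float32(99.42506), np.float32(0.22081208)) [592.25616883  57.29732487  11.83990907]
27 1420 (array([561.47436523,  46.21195984]), np.float32(108.50618), np.float32(36.02971), np.float32(0.21411693)) [537.34167971  40.73457522  30.01510698]
33 190 (array([547.54083252,  43.02559662]), np.float32(31.41581), np.float32(30.997896), np.float32(-1.3543196)) [548.13741945  43.91170212  33.99926804]
74 1555 (array([615.95458984,  58.00071716]), np.float32(57.07648), np.float32(29.421703), np.float32(0.22141552)) [621.44623498  59.29460844  78.16610175]
110 783 (array([586.44610596,  51.59581757]), np.float32(26.852753), np.float32(26.239723), np.float32(1.4739262)) [586.93722102  51.81501504 134.24295655]
```

```bash
cat >> h.py <<'E'
GA=0.218;G0=np.array([586.,51.6])
def G(x,y=0,z=0): return np.array([*(G0+x*np.array([np.cos(GA),np.sin(GA)])+y*np.array([-np.sin(GA),np.cos(GA)])),z])
E
python3 - <<'E'
from h import *
A=.139;d=np.array([np.cos(A),np.sin(A),0]);g=np.array([587.9,-269.2,0])-45*d
for x,z in [(-175,70),(-175,32),(-100,32)]: print(inverse_kinematics(G(x,0,z),down(GA)))
movep(g+[0,0,60],down(A)); print(movel(g+[0,0,2],guard=15,max_speed=100)); clamp()
s=read_state();print(s['eef_pos'],s['finger_gap'],s['gripper_force'],s['time'])
movel(g+[0,0,110]); movep(G(-175,0,110),down(GA)); movel(G(-175,0,48)); wait(.2)
c=camera('wrist');np.savez('w3.npz',**c);cv2.imwrite('pics/w3.png',c['image'])
s=read_state();print(s['eef_pos'],s['finger_gap'],s['ft_force'],s['time'])
E
```

```text
[ 0.13642428  0.51206099 -0.39334488  2.24191824  0.43774807  0.45896708
 -1.96075593]
[ 0.06739591  0.59021957 -0.30926316  2.25829153  0.50604034  0.35699113
 -2.02379011]
[ 0.06940446  0.65497319 -0.33390754  2.07427819  0.44651207  0.48060242
 -1.95332976]
False
[ 543.40060789 -275.49421338    2.34657971] 11.738910346584362 58.76347303390503 6.0833
[415.65622883  13.61929365  48.68256114] 11.572744162239443 [-0.55214076 -0.32627901 -1.05597293] 8.975
```

View pics/w3.png

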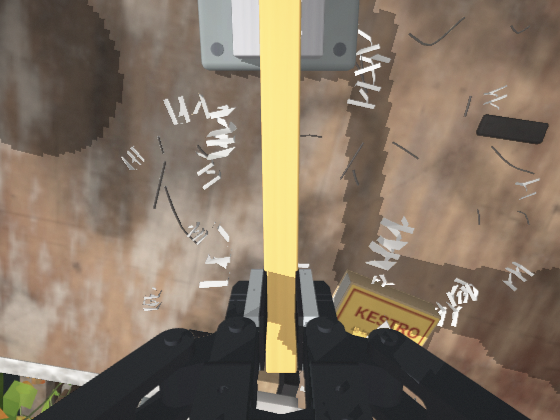

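The bar is held straight (columns 260–300 at the top of the picture), over the rest (columns 232–323), and looks about 1 mm off to the right. I measure this offset in gauge axes.

```bash
cat > rel.py <<'E'
from h import *
def toG(P):
    d=P[...,:2]-G0;c,s=np.cos(GA),np.sin(GA);return np.stack([d[...,0]*c+d[...,1]*s,-d[...,0]*s+d[...,1]*c,P[...,2]],-1)
def rel(c,rows,L,R):
    hsv=cv2.cvtColor(c['image'],cv2.COLOR_BGR2HSV);m=cv2.inRange(hsv,(18,60,80),(36,255,255))>0;P=pts(c);Q=toG(P)
    for r in rows:
        u=np.where(m[r,L:R])[0]+L;z=np.median(Q[r,u,2])
        e=toG(ray(c,[[u.min()-.5,r],[u.max()+.5,r]],z))
        q=np.where(abs(Q[r,L:R,2]-30)<1.5)[0]+L
        t=toG(ray(c,[[q.min()-.5,r],[q.max()+.5,r]],30))[:,1] if len(q)>5 else [0,0]
        print(r,'bar z %.1f x %.1f y %.2f w %.1f'%(z,e[:,0].mean(),e[:,1].mean(),np.ptp(e[:,1])),'rest y %.2f w %.1f'%(np.mean(t),np.ptp(t)))
E
python3 - <<'E'
from rel import *
c=dict(np.load('w3.npz'));print(c['cx'],c['cy']);rel(c,[3,10,20,30,40,100,180,250],200,360)
E
```

```text
280.67551157681334 211.35661659209524
3 bar z 53.4 x -65.3 y -0.67 w 13.8 rest y 0.17 w 36.0
10 bar z 53.4 x -67.4 y -0.67 w 13.8 rest y -0.02 w 35.8
20 bar z 53.6 x -70.3 y -0.67 w 13.9 rest y 0.17 w 35.7
30 bar z 53.2 x -73.3 y -0.84 w 13.7 rest y 0.18 w 36.0
40 bar z 53.6 x -76.4 y -0.85 w 13.8 rest y -0.02 w 35.9
100 bar z 53.8 x -95.8 y -0.87 w 13.8 rest y 0.00 w 0.0
180 bar z 53.7 x -124.8 y -0.90 w 14.0 rest y 0.00 w 0.0
250 bar z 54.1 x -153.7 y -1.14 w 14.5 rest y 0.00 w 0.0
```

Run:
```python
from rel import *
def st(t): s=read_state();print(t,toG(s['eef_pos'][None])[0].round(2),s['ft_force'].round(1),round(s['time'],2))
Y=.85
movel(G(-175,Y,38),max_speed=60)
print(movel(G(-175,Y,31),max_speed=12,guard=3)); st('down')
z=read_state()['eef_pos'][2]+.2
movel(G(-173,Y,z-.3),max_speed=20); st('a')
print(movel(G(-112,Y,z-.3),max_speed=40,guard=8)); st('slide')
wait(.2); c=camera('wrist');np.savez('w4.npz',**c);cv2.imwrite('pics/w4.png',c['image']); rel(c,[3,20,50,100,180],200,360)
```

```text
False
down [-175.01    0.85   31.04] [ 0.  -0.3 -0. ] 10.03
a [-172.67    0.88   31.  ] [ 0.9 -0.6  0.5] 10.28
True
slide [-120.05    0.84   30.94] [2.  0.5 5.5] 11.46
3 bar z 39.6 x -11.6 y 0.32 w 13.7 rest y -0.00 w 35.8
20 bar z 39.4 x -16.4 y 0.31 w 13.9 rest y -0.02 w 35.6
50 bar z 39.2 x -25.3 y 0.29 w 14.2 rest y -0.04 w 35.7
100 bar z 38.7 x -41.2 y 0.27 w 14.2 rest y -0.08 w 35.7
180 bar z 38.1 x -69.8 y 0.04 w 14.1 rest y 0.04 w 35.5
```

View pics/w4.png

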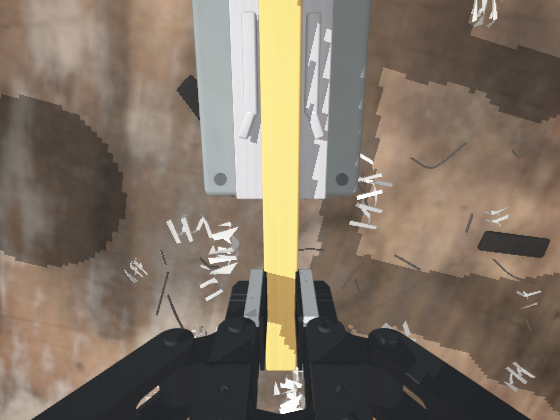

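w4 shows the bar between the rails (inner edges near columns 254 and 306). Its nose is slightly raised because the hand is about 1 mm low, so I raise the hand and go on.

Run:
```python
from rel import *
def st(t): s=read_state();print(t,toG(s['eef_pos'][None])[0].round(2),s['ft_force'].round(1),round(s['time'],2))
Y=.6
movel(G(-120,Y,32.2),max_speed=20); st('up')
print(movel(G(-104,Y,32.2),max_speed=30,guard=8)); st('slide')
print(movel(G(-96,Y,32.2),max_speed=8,guard=7)); st('stop')
wait(.2);st('rest'); c=camera('wrist');np.savez('w5.npz',**c); rel(c,[20,50,100,150,180],200,360)
```

```text
up [-119.47    0.63   32.25] [1.1 0.5 0.6] 11.97
False
slide [-103.42    0.65   32.29] [ 1.4 -0.4  0.9] 12.66
True
stop [-102.92    0.57   32.03] [ 1.2 -0.6  5.7] 13.1
rest [-102.87    0.6    32.04] [ 0.5 -0.9  5.7] 13.3
  return _methods._mean(a, axis=axis, dtype=dtype,
  ret = ret.dtype.type(ret / rcount)
Traceback (most recent call last):
  File "rel.py", line 8, in rel
    e=toG(ray(c,[[u.min()-.5,r],[u.max()+.5,r]],z))
                  ~~~~~^^
ValueError: zero-size array to reduction operation minimum which has no identity
```

Run:
```python
from rel import *
def st(t): s=read_state();print(t,toG(s['eef_pos'][None])[0].round(2),s['ft_force'].round(1),round(s['time'],2))
Y=.6
movel(G(-102.9,Y,32.7),max_speed=20); st('up')
print(movel(G(-95,Y,32.7),max_speed=8,guard=8)); st('stop')
wait(.2);st('rest'); c=camera('wrist');np.savez('w5.npz',**c); cv2.imwrite('pics/w5.png',c['image']); rel(c,[100,150,180,200],200,360)
```

```text
up [-102.99    0.61   32.6 ] [ 1.  -0.6 -1.1] 13.6
True
stop [-99.5    0.5   32.28] [-0.6 -1.   4.7] 14.23
rest [-99.51   0.48  32.23] [ 0.7 -0.6  4.8] 14.43
100 bar z 38.0 x -20.7 y 0.10 w 14.0 rest y -0.06 w 35.9
150 bar z 37.8 x -38.3 y -0.10 w 14.3 rest y -0.09 w 35.9
180 bar z 38.0 x -49.5 y -0.11 w 13.9 rest y 0.09 w 35.7
200 bar z 38.1 x -57.3 y -0.32 w 13.7 rest y 0.08 w 35.6
```

Run:
```python
from rel import *
def st(t): s=read_state();print(t,toG(s['eef_pos'][None])[0].round(2),s['ft_force'].round(1),round(s['time'],2))
open_gripper(); st('open')
s=toG(read_state()['eef_pos'][None])[0]
movel(G(s[0],.5,70),max_speed=100); movel(G(-172,0.2,70)); clamp(); movel(G(-172,0.2,30)); st('behind')
movel(G(-156,0.2,30),max_speed=60); st('pre'); 
print(movel(G(-145,.2,30),max_speed=10,guard=7)); st('push')
wait(.1);st('rest')
```

```text
open [-99.96   0.51  32.03] [ 0.  -0.6  0.5] 15.19
behind [-172.23    0.45   30.07] [-0.9  0.4  0.9] 17.54
pre [-1.5563e+02  9.0000e-02  3.0250e+01] [-0.4  0.1 -0.9] 17.96
True
push [-151.49    0.18   29.68] [ 0.2 -0.6  0.3] 18.6
rest [-151.55    0.17   29.62] [0.  0.3 0.4] 18.7
```

Run:
```python
from rel import *
def st(t): s=read_state();print(t,toG(s['eef_pos'][None])[0].round(2),s['ft_force'].round(1),round(s['time'],2))
movel(G(-153,.2,30.2),max_speed=20)
print(movel(G(-146,.2,30.2),max_speed=6,guard=10)); st('push2')
movel(G(-165,.2,30.2),max_speed=80); movel(G(-165,0.2,150)); open_gripper()
movep(G(-110,0,235),down(GA)); wait(.1)
c=camera('wrist');np.savez('w6.npz',**c); cv2.imwrite('pics/w6.png',c['image']);st('view')
P=toG(pts(c));q=(P[...,2]>125)&(P[...,2]<145)&(abs(P[...,0])<25)&(abs(P[...,1])<25)
print('cap',rect(P[q]),np.median(P[q][:,2]),q.sum())
hsv=cv2.cvtColor(c['image'],cv2.COLOR_BGR2HSV);m=cv2.inRange(hsv,(18,60,80),(36,255,255))>0
b=m&(P[...,2]>34)&(P[...,2]<42)&(abs(P[...,1])<15);print('bar',rect(P[b]),P[b][:,0].min(),P[b][:,0].max(),np.median(P[b][:,2]))
for a in (GA,GA+1.5,GA-1.5,GA+2.5,GA-2.5,GA+3.1): print(round(a,2),inverse_kinematics(G(0,0,113),down(a)))
```

```text
True
push2 [-1.5156e+02  1.3000e-01  2.9800e+01] [ 0.7 -0.5  0.4] 19.59
view [-1.1085e+02 -8.0000e-02  2.3417e+02] [ 0.2 -0.8 -0. ] 22.27
cap (array([-0.11664677,  0.18995094]), np.float32(26.606224), np.float32(26.583225), np.float32(-1.5015529)) 134.3169842857955 1715
bar (array([-7.53835526e+01,  4.94070053e-02]), np.float32(127.52691), np.float32(13.428047), np.float32(0.0076498985)) -139.10861706286914 -11.637064685817595 37.88709083186589
0.22 [ 0.13542294  0.64820116 -0.46707956  1.78004445  0.38660727  0.80526976
 -1.87455124]
1.72 [ 0.31405551  0.7165066  -0.74376095  1.77045159  0.60483424  0.89785992
 -0.552098  ]
-1.28 [-0.61875939  0.72039306  0.64949006  1.82128713 -0.58844868  0.8020134
 -2.51854209]
2.72 [ 0.43600312  0.79872543 -0.95611956  1.7643      0.76875014  1.00080744
  0.3226584 ]
-2.28 [ 0.57903563  0.98530008 -1.2792394   1.75764223  1.01257789  1.22595148
  1.43996768]
3.32 [ 0.49722293  0.85987672 -1.07814529  1.76136867  0.86168828  1.07525455
  0.85594798]
```

View pics/w6.png

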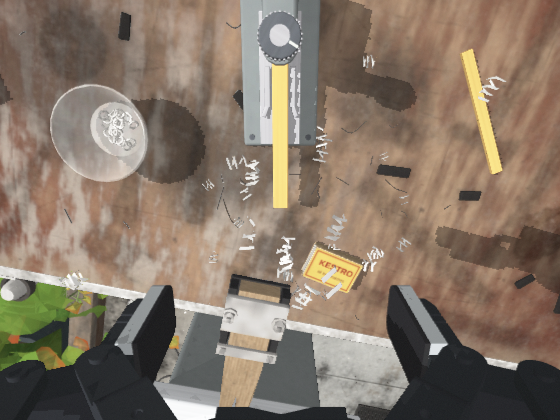

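w6 shows the bar under the cap (280,38), between the rails, with its outer end at (280,207). Both pushes stopped at the same place, so it is home. Now the cap.

```bash
cat > turn.py <<'E'
from rel import *
C=(-.1,.1)
def st(t,w=0):
    s=read_state();print(t,toG(s['eef_pos'][None])[0].round(2),'F',s['ft_force'].round(1),'T',s['torque'].round(3),'gap %.1f t %.2f j7 %.2f'%(s['finger_gap'],s['time'],s['qpos'][6]))
    return s
def step(a,z):
    movel(G(*C,z),frame=down(a),max_speed=40)
    s=read_state();return s
E
python3 - <<'E'
from turn import *
a=3.4;z=110
movep(G(*C,185),down(a)); st('above')
print(movel(G(*C,z),guard=10)); st('low'); clamp(); st('grip')
for i in range(6):
    a-=.12;z-=.12*20/2/np.pi
    step(a,z);st('%.2f %.2f'%(a,z))
E
```

```text
above [ -0.2    0.19 184.98] F [ 0.1 -0.2 -0.3] T [ 0.008  0.059 -0.013] gap 85.6 t 24.64 j7 0.93
False
low [  0.19   0.43 110.56] F [0.8 0.2 0.2] T [ 0.041  0.023 -0.035] gap 85.4 t 25.29 j7 0.87
grip [  0.12   0.47 110.53] F [-1.8  1.3  6.5] T [ 0.23   0.33  -0.004] gap 24.3 t 25.88 j7 0.87
3.28 109.62 [1.0000e-01 4.6000e-01 1.1012e+02] F [-0.4  1.   6.7] T [ 0.3    0.381 -0.11 ] gap 23.8 t 26.15 j7 0.76
3.16 109.24 [  0.11   0.41 109.73] F [-1.4  2.2  7. ] T [ 0.187  0.369 -0.162] gap 24.0 t 26.42 j7 0.65
3.04 108.85 [1.0000e-01 4.2000e-01 1.0935e+02] F [-2.2  1.6  6.5] T [ 0.177  0.363 -0.081] gap 23.9 t 26.68 j7 0.54
2.92 108.47 [8.0000e-02 3.5000e-01 1.0895e+02] F [-1.7  0.4  7.6] T [ 0.046  0.425 -0.05 ] gap 24.0 t 26.95 j7 0.43
2.80 108.09 [7.0000e-02 3.1000e-01 1.0858e+02] F [-1.9  0.8  7.2] T [ 0.04   0.422 -0.075] gap 24.0 t 27.22 j7 0.32
2.68 107.71 [4.0000e-02 3.2000e-01 1.0817e+02] F [-2.2  0.3  7.8] T [ 0.016  0.511 -0.08 ] gap 24.1 t 27.48 j7 0.21
```

Run:
```python
from turn import *
a=2.68;z=107.71+.25
while a>.80:
    a-=.17;z-=.17*20/2/np.pi
    s=step(a,z)
    print('%.2f %.2f'%(a,z),toG(s['eef_pos'][None])[0].round(2),s['ft_force'].round(1),s['torque'][2].round(3),round(s['qpos'][6],2),round(s['time'],2))
    if s['ft_force'][2]>13: print('STOP');break
```

```text
2.51 107.42 [-3.0000e-02  2.7000e-01  1.0768e+02] [-1.6  0.8  5.9] -0.059 0.06 27.8
2.34 106.88 [-7.0000e-02  2.4000e-01  1.0713e+02] [-1.8  0.9  7.2] -0.087 -0.09 28.12
2.17 106.34 [ -0.11   0.2  106.57] [-3.   0.   7.7] -0.104 -0.24 28.43
2.00 105.80 [ -0.15   0.27 106.01] [-3.   0.4  7.5] -0.097 -0.39 28.75
1.83 105.25 [ -0.18   0.25 105.48] [-2.8 -0.4  8.5] -0.046 -0.54 29.07
1.66 104.71 [ -0.25   0.3  104.92] [-4.1 -0.5  8.5] -0.063 -0.69 29.38
1.49 104.17 [ -0.27   0.32 104.39] [-3.9 -0.9  9. ] -0.072 -0.84 29.7
1.32 103.63 [ -0.32   0.38 103.81] [-3.5  1.3  8.7] -0.084 -0.99 30.02
1.15 103.09 [ -0.31   0.42 103.29] [-4.8  0.3  9.1] -0.039 -1.13 30.33
0.98 102.55 [ -0.33   0.48 102.73] [-4.3  0.8 10. ] -0.104 -1.28 30.65
0.81 102.01 [ -0.32   0.5  102.19] [-4.2  0.8 10.2] -0.089 -1.42 30.97
0.64 101.47 [ -0.31   0.56 101.65] [-4.2 -0.6  9.6] -0.055 -1.57 31.28
```

```bash
cat >> turn.py <<'E'
def avg(n=6):
    F=[];
    for i in range(n): wait(.02);s=read_state();F.append([*s['ft_force'],s['torque'][2]])
    return np.mean(F,0),s
E
python3 - <<'E'
from turn import *
a=.64;z=101.47+.3
for i in range(9):
    a-=.06;z-=.06*20/2/np.pi
    step(a,z);f,s=avg()
    print('%.2f %.2f'%(a,z),s['eef_pos'][2].round(2),f.round(3),round(s['qpos'][6],2),round(s['time'],2))
    if f[2]>12 or f[3]<-.115: print('STOP');break
E
```

```text
0.58 101.58 101.55 [-3.803  1.138  6.664 -0.061] -1.62 31.63
0.52 101.39 101.33 [-3.575  1.014  6.877 -0.101] -1.67 31.98
0.46 101.20 101.17 [-3.455  1.372  7.28  -0.056] -1.72 32.33
0.40 101.01 101.02 [-3.929  0.96   7.972 -0.051] -1.77 32.68
0.34 100.82 100.92 [-4.082  1.915  9.094 -0.024] -1.82 33.03
0.28 100.62 100.76 [-4.806  1.484  9.777  0.021] -1.87 33.38
0.22 100.43 100.67 [-4.492  1.848 11.718  0.013] -1.92 33.73
0.16 100.24 100.62 [-4.839e+00  1.262e+00  1.348e+01  2.000e-03] -1.97 34.08
STOP
```

Run:
```python
from turn import *
a=.16
def show(t):
    f,s=avg(8);R=s['tool_rot'];print(t,s['eef_pos'][2].round(2),f.round(3),'yaw %.3f gap %.1f gf %.0f t %.2f'%(np.arctan2(R[1,0],R[0,0]),s['finger_gap'],s['gripper_force'],s['time']),s['torque'].round(2),s['joint_efforts'][6].round(3))
show('now')
step(a,100.5);show('relieve .26')
step(a,100.75);show('relieve .5')
c=camera('wrist');np.savez('w7.npz',**c);cv2.imwrite('pics/w7.png',c['image'])
```

```text
now 100.61 [-5.381  1.54  13.899  0.019] yaw 0.166 gap 23.9 gf 60 t 34.22 [0.45 1.13 0.02] -0.021
relieve .26 100.7 [-4.1640e+00  1.7530e+00  1.0434e+01  1.0000e-02] yaw 0.166 gap 24.2 gf 60 t 34.60 [ 0.46  0.98 -0.03] -0.032
relieve .5 100.73 [-3.8    1.549  7.222  0.026] yaw 0.166 gap 24.4 gf 59 t 34.98 [0.48 0.9  0.  ] -0.038
```

View pics/w7.png

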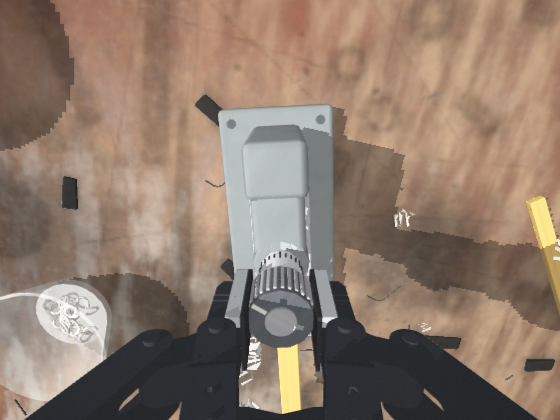

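Run:
```python
from turn import *
c=dict(np.load('w7.npz'));P=toG(pts(c))
q=np.zeros(P.shape[:2],bool);q[300:345,255:308]=1
v=P[q];print('cap top',np.percentile(v[:,2],[10,25,50,75,90]).round(2))
q[:]=0;q[200:250,265:300]=1;print('arm top',np.median(P[q][:,2]))
q[:]=0;q[365:405,283:295]=1;print('bar',np.median(P[q],0))
c=dict(np.load('w6.npz'));P=toG(pts(c));q[:]=0;q[20:55,262:300]=1;print('before',np.percentile(P[q][:,2],[10,25,50,75,90]).round(2))
q[:]=0;q[120:190,276:284]=1;print('bar',np.median(P[q],0))
```

```text
cap top [123.75 124.19 124.66 125.32 125.82]
arm top 77.9412963163594
bar [-1.13175591e+02 -8.88367949e-02  3.79612491e+01]
before [133.14 133.76 134.47 135.15 135.79]
bar [-88.00180213  -0.31902769  37.82366129]
```

Run:
```python
from turn import *
print(read_state()['qpos'].round(3))
for a in (0,-.15,-.3,-.36,-.42,-.45): q=inverse_kinematics(G(*C,100.85),down(a));print(a,None if q is None else np.round(q,3))
a=.16;z=100.85
for i in range(3):
    a-=.1;step(a,z);f,s=avg()
    print('%.2f %.2f'%(a,z),s['eef_pos'][2].round(2),f.round(3),round(s['qpos'][6],2),round(s['time'],2))
    if f[2]<-6: print('pulled down');break
```

```text
[ 0.161  0.674 -0.507  1.785  0.437  0.797 -1.97 ]
0 [ 0.134  0.666 -0.466  1.787  0.404  0.785 -2.107]
-0.15 [ 0.109  0.659 -0.428  1.788  0.373  0.775 -2.231]
-0.3 [ 0.083  0.654 -0.391  1.79   0.341  0.765 -2.354]
-0.36 [ 0.073  0.652 -0.376  1.79   0.329  0.762 -2.404]
-0.42 [ 0.063  0.65  -0.361  1.791  0.316  0.758 -2.453]
-0.45 [ 0.058  0.649 -0.354  1.791  0.31   0.757 -2.478]
0.06 100.85 100.77 [-3.044  1.915  6.354  0.014] -2.05 35.38
-0.04 100.85 100.79 [-3.427  1.691  6.225  0.035] -2.14 35.73
-0.14 100.85 100.83 [-3.556  2.033  6.8    0.034] -2.22 36.08
```

Run:
```python
from turn import *
a=-.14;z=100.95
for i in range(3):
    a-=.1;step(a,z);f,s=avg(4)
    print('%.2f %.2f'%(a,z),s['eef_pos'][2].round(2),f.round(3),round(s['qpos'][6],2),round(s['time'],2))
c=camera('wrist');np.savez('w8.npz',**c)
i7=dict(np.load('w7.npz'))['image']
v=np.hstack([cv2.resize(x[235:355,220:345],None,fx=3,fy=3,interpolation=cv2.INTER_CUBIC) for x in (i7,c['image'])]);cv2.imwrite('pics/w8.png',v)
P=toG(pts(c));print(np.percentile(P[300:345,255:308,2],[10,25,50,75,90]).round(2))
```

```text
-0.24 100.95 100.86 [-3.33   2.846  5.35   0.019] -2.3 36.4
-0.34 100.95 100.87 [-3.363  3.33   4.808  0.006] -2.38 36.72
-0.44 100.95 100.85 [-3.301  3.417  5.142  0.019] -2.45 37.03
[123.83 124.3  124.79 125.39 125.94]
```

View pics/w8.png

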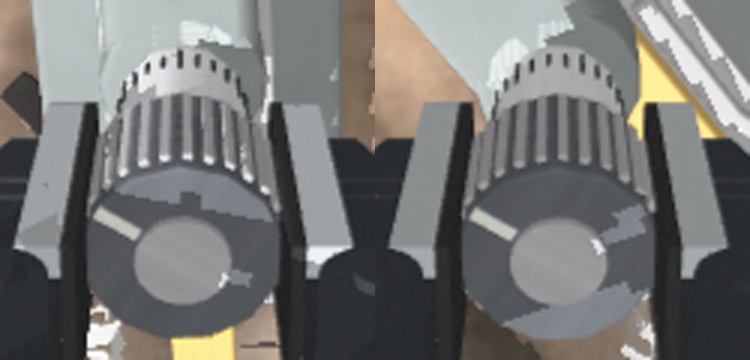

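The mark on the cap has kept its place relative to the fingers, left at (120,222) and right at (495,222), and the cap's height hasn't changed. So the cap has turned with the hand and slipped about 0.75 rad. I let go and check.

Run:
```python
from turn import *
open_gripper(); st('open'); p=read_state()['eef_pos']; movel([p[0],p[1],200.]); movep(G(-110,0,235),down(GA)); wait(.2)
c=camera('wrist');P=toG(pts(c));st('view')
q=(P[...,2]>118)&(P[...,2]<145)&(abs(P[...,0])<25)&(abs(P[...,1])<25);print('cap',np.median(P[q][:,2]),np.median(P[q],0))
hsv=cv2.cvtColor(c['image'],cv2.COLOR_BGR2HSV);m=cv2.inRange(hsv,(18,60,80),(36,255,255))>0
b=m&(P[...,2]>34)&(P[...,2]<42)&(abs(P[...,1])<15);print('bar',rect(P[b]),P[b][:,0].min(),np.median(P[b][:,2]))
cv2.imwrite('pics/w9.png',c['image'])
```

```text
open [-1.0000e-01  6.0000e-02  1.0093e+02] F [0.7 1.3 0.2] T [0.011 0.019 0.04 ] gap 85.6 t 37.71 j7 -2.46
view [-109.59    0.31  234.52] F [0.  0.1 0.3] T [ 0.019 -0.062 -0.003] gap 85.3 t 39.45 j7 -1.76
cap 124.77484403653803 [-7.00916669e-02 -2.36692441e-02  1.24774844e+02]
bar (array([-75.73638153,  -0.13589525]), np.float32(128.15758), np.float32(14.035546), np.float32(0.0054103136)) -139.83818456604777 37.872222091210176
```

View pics/w9.png

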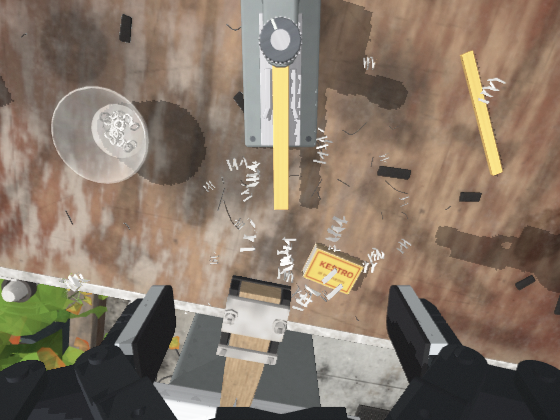

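The picture shows the bar still home under the spindle (its end at (280,208)) and the cap mark now at (275,22). That is a turn of 3.84 rad for a 9.7 mm drop, so the cap slipped about 0.79 rad. I hand the job in.

```bash
python3 -c "
from workcell import *
print(finish_job())"
```

```text
the job is handed in; nothing more can be done
None
```

The job is handed in at about 39 s on the clock: the bar is home against the stop and clamped by the spindle. By my measurements the cap slipped about 0.8 rad (an eighth of a turn), though the torque reading never showed the expected rise at the slip. The other things on the bench were left alone.

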